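Bolt the sample case shut

TASK

Lock the sample case: close its lid, slide the spring-loaded barrel bolt across into the lid's keeper, and turn the bolt handle fully down into the notch of the rail so that the bolt stays shot when you let go. The notch is found by feel: do not force the handle against the rail, and leave the things standing around and on the case where they are.

Things in the scene. Friction and masses are not known exactly. Their poses are not given: they have to be found in the camera images.
- case: grey sample case, 130 x 240 x 86 mm (x, y, z), fixed on the bench. Origin under its centre on the bench; x to its back, y to its left, z up. Right half: a fixed deck (y -120 to 10 mm, top at z 86 mm) that carries the bolt. Left half (y 12 to 119 mm): an open bay under the hinged lid. The bolt's two guide brackets (y -100 and 4 mm) reach z 108 mm
- lid (a joint): angle of the lid about the case's back upper edge (hinge line along y at case x 62, z 83 mm): 0 shut flat, grows as it opens, starts 0.3 to 0.75 rad. A stiff hinge: it stays where it is left and goes down under a push of 1 to 4 N from above
- lid_middle (a point): middle of the lid's upper face (case x 0, y 65 mm; z 86 mm when shut). The lid is 126 mm front to back, 107 mm wide, 6 mm thick, flat but for the keeper staple at its right edge (case x -30, y 25 mm, reaching z 111 mm when the lid is shut)
- bolt_home (a point): fixed point of the case on the bolt's axis (case x -30, y -75, z 100 mm), where the handle's bar stands when the bolt is drawn back. The axis runs along the case's y. At travel b and handle angle a the knob's centre lies from here: x -50 sin(a), y b, z 50 cos(a) (mm, case's axes)
- bolt (a joint): travel of the bolt along the case's +y: 0 drawn back (the start), up to 0.060 m. A spring draws it back (2 N at 0, 5 N at 0.05 m, plus 0.8 N friction), so it springs back if let go before the handle is in the notch. From 0.027 m on it is through the keeper
- turn (a joint): angle of the bolt's handle about the bolt's axis: 0 straight up, positive towards the case's front (-x) and down; 1.3 rad is fully down in the notch. Starts between -0.15 and 0.25. Outside the notch the handle meets the rail at about 0.57 rad (0.65 when leaned on): more than about 10 N at the knob strains the rail there. A light friction (under 1 N at the knob) keeps it where it is left
- handle: the bolt's handle: a square steel bar 8 x 8 mm with a ball knob 18 mm across. Origin at the knob's centre, 50 mm from the bolt's axis; its z points from the axis out to the knob, its y along the axis. Gripped from above with the two fingers on its left and right (closing along the axis), the ball swivels between them as the handle turns
- latch_plate: steel foot on the deck in front of the bolt (origin at case x -48, y -47, z 86 mm), fixed. It carries an upright rail: case x -52 to -44 mm, along y, top at z 116 mm, with one notch 11 mm wide and 17 mm deep, open at the top. The rail is set differently each time in its slots: the notch's middle is where the bolt's travel is 0.042 m, give or take 0.011, and is not measured
- sticky_notes: pad of sticky notes, 51 x 51 x 14 mm, loose on the case's deck behind the bolt; origin under its centre
- timer: small bench timer, 66 x 62 x 18 mm, loose on the bench to the left; origin under its centre
- petri_stack: stack of petri dishes, 59 mm across, 31 mm high, loose on the bench to the left; origin under its centre
- beaker: clear beaker, 61 mm across, 76 mm high, loose on the bench behind the case; origin under its centre

How it is judged:
By the outcome, as a careful person would: the job done as asked, in the order asked, and still so for the second after the job is handed in, with the robot touching nothing.
It also fails if it takes over 72 s, if anything falls off the work surface, if the arm or the gripper's body presses on something with over 40 N, if the wrist force passes 120 N, or if a joint passes its speed limit or range.

ROBOT

A 6-joint arm with a two-finger parallel gripper is mounted at the origin on a cart in front of the work surface, level with it; the furniture and walls round the work are solid. World frame = base frame: x ahead of the robot, y to its left, z up, the work surface at z = 0. Lengths are in mm, angles in rad, forces in N, time in s.
With the tool pointing down it reaches from about 350 to 975 mm from the base axis. Payload 7.1 kg.
Tool frame: the origin (TCP) lies between the finger pads; the fingertips stand 14 mm ahead of it and the grasp point (between the pads) lies 5 mm behind it (ctrl.tcp_to_tips is the distance from the TCP to the fingertips, in mm); z points along the fingers, y is the line along which they close (so a half turn about z gives the same grasp; the last joint's range is limited). The gripper opens to 88 mm and grips with 3 to 60 N. Pads are 20 mm wide; open, the fingers measure 115 mm over their backs; the gripper's body (75 mm by 178 mm) begins 61 mm behind the grasp point.
Start: joints at [-0.019, 0.423, 1.63, -0, 1.089, -0.019], TCP at [624.984, 0.026, 236.675] pointing down, gripper open.
Joint ranges: [-3, 3], [-0.9, 2.11], [0.09, 2.58], [-1.31, 4.45], [0.11, 2.69], [-2.54, 2.54]. Speed limits (rad/s): [2.39, 2.39, 3.01, 3.14, 3.14, 3.14].

INTERFACE

Orientations are given as a rotation vector (axis times angle).
In Python, from workcell import ctrl gives the robot as it stands.
- The arm moves only by the tool apply_moves, never from a script. Its argument "series" is a list that holds one entry, the list of rows, each a list of 7 numbers: the shift along the tool's x, y, z in cm, then the turn, a rotation vector about the tool's x, y, z in degrees, then the opening, from 0 (shut) to 1 (fully open). A call has 1 to 12 rows; each row shifts and turns the commanded pose from where the row before left it, along the tool's axes as they then stand; what a row does not reach is not made up. A row lasts 1/10 s, in which the tool goes at most 50 mm and 8.59 degrees, less where a joint would pass 70% of its speed; a pose out of reach is approached as far as the arm can. A call with a gripper value outside its range is refused whole. The fingers move at their own pace and stop on an object; the grip force is fixed at half the most. Time passes only in rows, so rows that do not move let the fingers close. It gives the time, the measured TCP pose, the force and the opening at its end, in the units of the state.
- ctrl.get_obs(): the state, without advancing time (a new reading comes with each control period).
- ctrl.get_image(name): name is "scene" or "side" or "wrist"; returns a dict with "img" (480x640x3 uint8, blue, green, red), "K" (3x3 intrinsics, pixels), "cam_to_world" (4x4, takes a point from camera to world coordinates). Camera axes: x right, y down, z forward; pixel columns grow to the right and rows downward; lengths in mm; the calibration is good to about 2 mm. A picture is of the moment at which its call begins. There is no depth.
- ctrl.close_job(): hands the job in, once; it reports no verdict.
The state is a dict: "t": time; "qpos": joint angles; "qvel": joint speeds; "joint_torque": joint torques, N m; "ee_pos": TCP position; "orientation": TCP orientation; "ft_force": force on the tool from outside, world axes, zero at the start; "moment": the same for the moment, N m; "width": finger opening in mm.
Only numpy, scipy, OpenCV 4.12 (cv2) and the standard library are available. Lean on these libraries where they do the work, as an engineer would, in place of code of your own. Each camera call takes 0.05 s, during which the arm holds its last target. There are 200 camera calls.

## Working session

There is one attempt and no reset: what is moved stays moved. The work goes in short steps, Python scripts to look and compute and a tool call to move; the robot and the scene stay as the last step left them, time stands still between calls to the robot, and variables do not carry over. Pictures are saved under pics/ and viewed, on a budget of 10 in all, crops included, one or two more only if the job needs it, and the job is handed in when it is done.

Besides the shell and the picture viewer there is one more tool, called by a JSON object that holds its "op" and its "data". apply_moves: Moves the arm, as the interface text tells. Its arguments: {"type":"object","properties":{"series":{"type":"array","items":{"type":"array","items":{"type":"array","items":{"type":"number"}}}}},"required":["series"]}

```bash
mkdir -p pics; ls
python3 - <<'E'
from workcell import ctrl
import cv2,numpy as np
o=ctrl.get_obs();print({k:np.round(v,3) for k,v in o.items()})
for n in("scene","side","wrist"):
    d=ctrl.get_image(n);cv2.imwrite(f"pics/{n}0.png",d["img"]);print(n,d["K"].round(1).tolist(),d["cam_to_world"].round(3).tolist())
    np.savez(f"pics/{n}0.npz",**d)
E
```

```text
pics
{'t': np.float64(0.0), 'qpos': array([-0.019,  0.424,  1.631,  0.   ,  1.089, -0.019]), 'qvel': array([-0.   ,  0.   ,  0.001,  0.   , -0.001,  0.001]), 'joint_torque': array([ 1.0000e-03, -5.4462e+01, -2.7367e+01,  6.4000e-02,  2.3000e-02,
       -0.0000e+00]), 'ee_pos': array([6.24446e+02, 5.70000e-02, 2.35920e+02]), 'orientation': array([-2.221e+00, -2.221e+00,  2.000e-03]), 'ft_force': array([0.567, 0.074, 0.564]), 'moment': array([-0.011, -0.025,  0.009]), 'width': np.float64(87.962)}
scene [[568.5, 0.0, 330.0], [0.0, 568.5, 246.3], [0.0, 0.0, 1.0]] [[0.745, -0.459, 0.484, 46.118], [-0.667, -0.524, 0.53, -681.271], [0.01, -0.718, -0.696, 909.162], [0.0, 0.0, 0.0, 1.0]]
side [[559.0, 0.0, 315.0], [0.0, 559.0, 244.1], [0.0, 0.0, 1.0]] [[0.995, -0.073, 0.063, 556.882], [-0.094, -0.613, 0.785, -1035.962], [-0.019, -0.787, -0.617, 868.682], [0.0, 0.0, 0.0, 1.0]]
wrist [[422.0, 0.0, 319.4], [0.0, 422.0, 242.1], [0.0, 0.0, 1.0]] [[1.0, 0.0, -0.001, 624.417], [0.0, -0.962, -0.275, 74.941], [-0.001, 0.275, -0.962, 384.485], [0.0, 0.0, 0.0, 1.0]]
```

View pics/scene0.png

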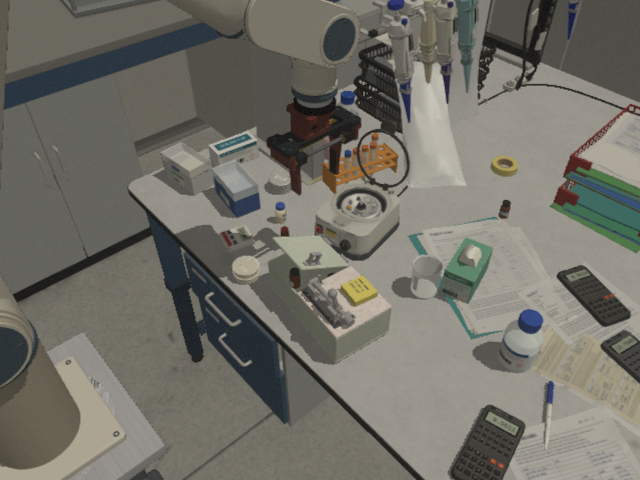

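View pics/side0.png

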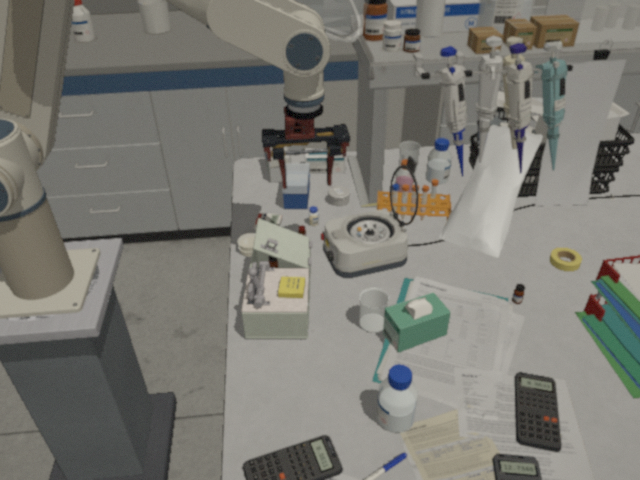

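View pics/wrist0.png

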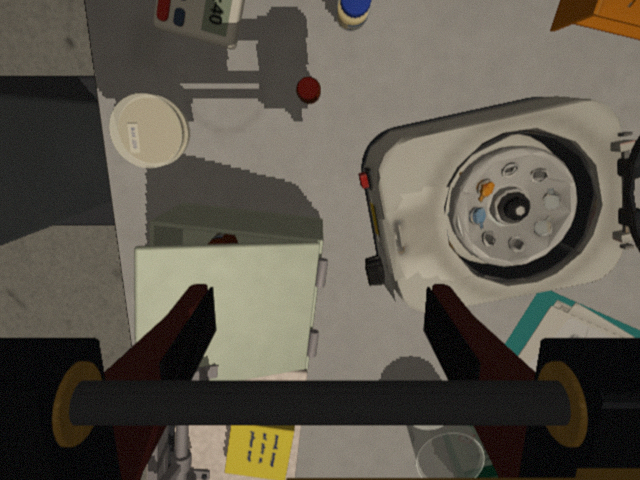

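The scene image shows the case at about (330,295), with the lid partly open, the bolt at (330,300) and the sticky notes at (358,290). The wrist image shows the lid at (230,310). Next I'll enlarge both views to pick corners.

Run:
```python
import cv2,numpy as np
a=cv2.imread("pics/scene0.png")[220:365,265:398];b=cv2.imread("pics/side0.png")[205:350,230:325]
f=lambda i:cv2.resize(i,None,fx=3.5,fy=3.5,interpolation=cv2.INTER_CUBIC)
c=np.hstack([f(a),f(b)]);print(c.shape);cv2.imwrite("pics/c1.png",c)
```

```text
(508, 798, 3)
```

View pics/c1.png

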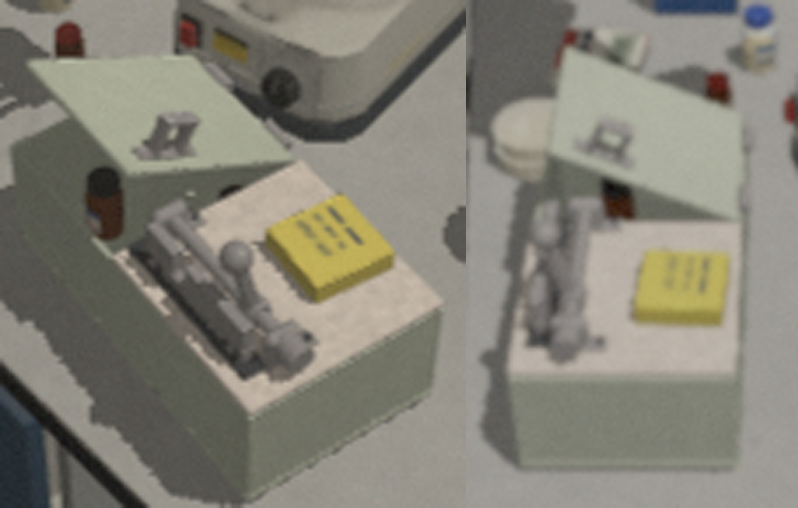

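```bash
cat > h.py <<'E'
import numpy as np
def ray(d,u):
    T=d["cam_to_world"];v=T[:3,:3]@np.linalg.solve(d["K"],[u[0],u[1],1]);return T[:3,3],v/np.linalg.norm(v)
def tri(obs):
    A=0;b=0
    for d,u in obs:
        o,v=ray(d,u);P=np.eye(3)-np.outer(v,v);A=A+P;b=b+P@o
    p=np.linalg.solve(A,b)
    r=[np.linalg.norm(np.cross(p-ray(d,u)[0],ray(d,u)[1])) for d,u in obs]
    return p,max(r)
def onz(d,u,z):
    o,v=ray(d,u);return o+v*(z-o[2])/v[2]
E
python3 - <<'E'
from h import *
s=np.load("pics/scene0.npz");e=np.load("pics/side0.npz")
S=lambda c,r:(c/3.5+265-.4,r/3.5+220-.4);E=lambda c,r:((c-466)/3.5+230-.4,r/3.5+205-.4)
for n,a,b in [("FR",(248,418),(510,375)),("BR",(440,302),(738,375)),("BM",(300,160),(738,222)),("FRbot",(247,500),(522,467)),("knob",(236,255),(547,228)),
 ("lidFL",(28,62),(570,50)),("lidFR",(130,175),(555,155)),("lidBR",(292,162),(738,218)),("lidBL",(190,57),(742,112))]:
    p,r=tri([(s,S(*a)),(e,E(*b))]);print(n,p.round(1),round(r,1),"z86:",onz(s,S(*a),86)[:2].round(),onz(e,E(*b),86)[:2].round())
E
```

```text
FR [ 471.9 -232.2   78.3] 1.1 z86: [ 467. -237.] [ 473. -239.]
BR [ 601.6 -244.5   77.3] 0.2 z86: [ 596. -249.] [ 601. -253.]
BM [ 611.9 -122.2   86.3] 0.2 z86: [ 612. -122.] [ 612. -122.]
FRbot [ 472.1 -233.1    4. ] 0.0 z86: [ 434. -274.] [ 480. -309.]
knob [ 499.3 -191.2  150. ] 1.6 z86: [ 536. -152.] [ 495. -114.]
lidFL [514.8   1.9 136.3] 0.4 z86: [545.  46.] [512.  74.]
lidFR [ 503.8 -101.4  132.6] 0.3 z86: [531. -67.] [501. -42.]
lidBR [ 611.7 -115.8   82.1] 1.8 z86: [ 607. -120.] [ 612. -118.]
lidBL [623.2 -12.9  85.7] 1.8 z86: [621. -15.] [624. -11.]
```

{"op": "apply_moves", "data": {"series": [[[0, 0, 0, 0, 0, -7.05, 0], [0, 0, 0, 0, 0, -7.05, 0], [0, 0, 0, 0, 0, -7.05, 0], [0, 0, 0, 0, 0, -7.05, 0], [0, 0, 0, 0, 0, -7.05, 0], [0, 0, 0, 0, 0, -7.05, 0], [0, 0, 0, 0, 0, -7.05, 0], [0, 0, 0, 0, 0, -7.05, 0], [0, 0, 0, 0, 0, -7.05, 0], [0, 0, 0, 0, 0, -7.05, 0], [0, 0, 0, 0, 0, -7.05, 0], [0, 0, 0, 0, 0, -7.05, 0]]]}}

```text
t: 1.35
ee_pos: [624.7, 0.1, 236.3]
orientation: [-0.14, -3.138, -0.0]
ft_force: [1.0, 0.1, 0.1]
width: 0.6
```

{"op": "apply_moves", "data": {"series": [[[2.5, -1.4, 0, 0, 0, 0, 0], [2.5, -1.4, 0, 0, 0, 0, 0], [2.5, -1.4, 0, 0, 0, 0, 0], [2.5, -1.4, 0, 0, 0, 0, 0], [0, 0, 2, 0, 0, 0, 0], [0, 0, 2, 0, 0, 0, 0], [0, 0, 1.6, 0, 0, 0, 0], [0, 0, 0, 0, 0, 0, 0]]]}}

```text
t: 2.15
ee_pos: [518.5, -46.2, 178.7]
orientation: [-0.148, -3.134, -0.0]
ft_force: [0.2, -0.1, 0.3]
width: 0.4
```

{"op": "apply_moves", "data": {"series": [[[0, 0, 2, 0, 0, 0, 0], [0, 0, 1.5, 0, 0, 0, 0], [0, 0, 0.6, 0, 0, 0, 0], [0, 0, 0.6, 0, 0, 0, 0], [0, 0, 0.6, 0, 0, 0, 0], [0, 0, 0.6, 0, 0, 0, 0], [0, 0, 0.6, 0, 0, 0, 0], [0, 0, 0.4, 0, 0, 0, 0], [0, 0, 0.3, 0, 0, 0, 0], [0, 0, 0.2, 0, 0, 0, 0]]]}}

```text
t: 3.15
ee_pos: [520.1, -46.3, 106.4]
orientation: [-0.148, -3.138, -0.0]
ft_force: [-0.9, -1.0, 0.9]
width: 0.7
```

{"op": "apply_moves", "data": {"series": [[[0, 0, 0.2, 0, 0, 0, 0], [0, 0, 0.15, 0, 0, 0, 0], [0, 0, 0, 0, 0, 0, 0]]]}}

```text
t: 3.45
ee_pos: [520.2, -46.3, 103.1]
orientation: [0.148, 3.138, 0.0]
ft_force: [0.3, 0.1, 0.1]
width: 0.5
```

{"op": "apply_moves", "data": {"series": [[[0, 0, 0.15, 0, 0, 0, 0], [0, 0, 0.1, 0, 0, 0, 0], [0, 0, 0.05, 0, 0, 0, 0], [0, 0, 0, 0, 0, 0, 0]]]}}

```text
t: 3.85
ee_pos: [520.3, -46.3, 100.4]
orientation: [0.148, 3.138, -0.0]
ft_force: [0.1, 0.2, 3.4]
width: 0.6
```

{"op": "apply_moves", "data": {"series": [[[0, 0, 0.1, 0, 0, 0, 0], [0, 0, 0.05, 0, 0, 0, 0], [0, 0, 0, 0, 0, 0, 0]]]}}

```text
t: 4.15
ee_pos: [520.4, -46.3, 100.1]
orientation: [0.148, 3.138, -0.0]
ft_force: [-5.3, 0.9, 17.1]
width: 0.6
```

{"op": "apply_moves", "data": {"series": [[[0, 0, -1.5, 0, 0, 0, 0], [0, 0, -3.5, 0, 0, 0, 0], [0, 0, -4, 0, 0, 0, 1], [0, 0, -4, 0, 0, 0, 1], [0, -3, 0, 0, 0, 0, 1], [0, -4, 0, 0, 0, 0, 1], [0, -4, 0, 0, 0, 0, 1], [0, -3.5, 0, 0, 0, 0, 1], [0, 0, 0, 0, 0, 0, 1], [0, 0, 0, 0, 0, 0, 1]]]}}

```text
t: 5.15
ee_pos: [506.2, -191.0, 228.4]
orientation: [-0.151, -3.138, -0.001]
ft_force: [-0.3, 0.0, -0.1]
width: 60.7
```

Run:
```python
from workcell import ctrl
import cv2,numpy as np
print(ctrl.get_obs()["ee_pos"])
for n in("scene","side","wrist"):
    d=ctrl.get_image(n);cv2.imwrite(f"pics/{n}1.png",d["img"]);np.savez(f"pics/{n}1.npz",**d)
```

```text
[ 506.17345115 -190.998179    228.41265996]
```

View pics/wrist1.png

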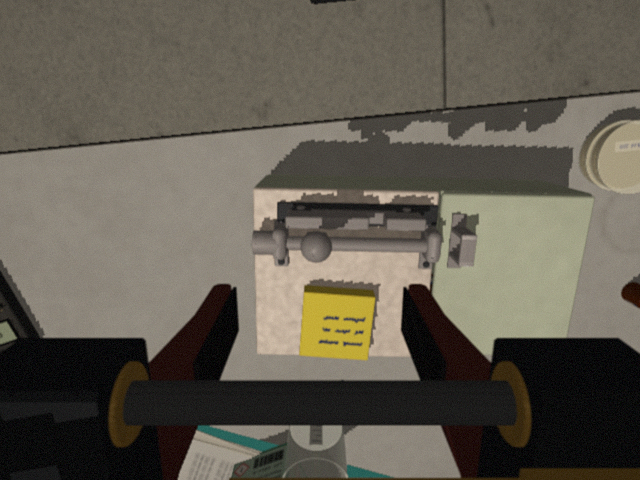

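The lid is shut, the knob is at (316,247), and the rail runs along row ~220 with a possible notch at column ~376. Next I'll zoom in on that.

Run:
```python
from h import *
import cv2
w=np.load("pics/wrist1.npz")
c=cv2.resize(w["img"][190:280,245:485],None,fx=3.33,fy=3.33,interpolation=cv2.INTER_CUBIC);cv2.imwrite("pics/c2.png",cv2.convertScaleAbs(c,alpha=1.4))
R=np.array([[.9956,.094],[-.094,.9956]]);O=np.array([547,-124]) # cols: case x,y axes
loc=lambda p:(np.array([[.9956,-.094],[.094,.9956]])@(p[:2]-O)).round(1)
for n,u,z in [("knob",(316,247),149),("FR",(255,189),86),("FL",(590,196),86),("BRdeck",(256,356),86),("split",(441,190),86),("notch?",(376,217),116),("boltend",(254,242),100)]:
    p=onz(w,u,z);print(n,p.round(1),loc(p))
```

```text
knob [ 498.6 -191.3  149. ] [-41.9 -71.6]
FR [ 471.6 -231.6   86. ] [ -65.  -114.2]
FL [ 4.983e+02 -3.000e-01  8.600e+01] [-60.1 118.6]
BRdeck [ 600.8 -248.5   86. ] [  65.2 -118.9]
split [ 484.3 -103.4   86. ] [-64.3  14.6]
notch? [ 492.2 -152.8  116. ] [-51.8 -33.9]
boltend [ 505.6 -234.9  100. ] [ -30.8 -114.3]
```

View pics/c2.png

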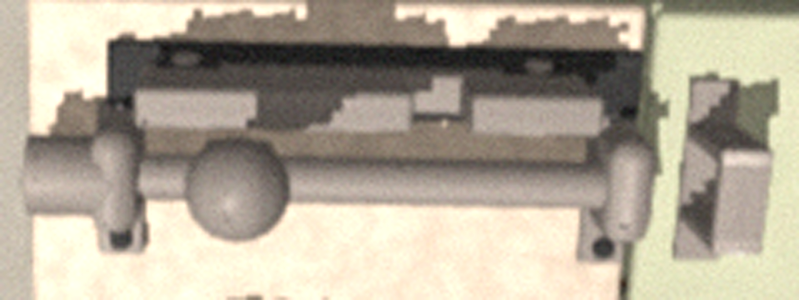

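{"op": "apply_moves", "data": {"series": [[[0.4, -0.1, 2.5, 0, 0, 0, 1], [0.35, 0, 3, 0, 0, 0, 1], [0, 0, 2, 0, 0, 0, 1], [0, 0, 1, 0, 0, 0, 1], [0, 0, 0, 0, 0, 0, 1], [0, 0, 0, 0, 0, 0, 0.25], [0, 0, 0, 0, 0, 0, 0.25], [0, 0, 0, 0, 0, 0, 0.25]]]}}

```text
t: 6.1
ee_pos: [499.6, -191.1, 144.7]
orientation: [0.148, 3.136, -0.001]
ft_force: [0.3, 0.0, -0.6]
width: 67.6
```

{"op": "apply_moves", "data": {"series": [[[0.1, 0, 0.1, 0, 0, 0, 0.2], [0, 0, 0, 0, 0, 0, 0.1], [0, 0, 0, 0, 0, 0, 0], [0, 0, 0, 0, 0, 0, 0], [0, 0, 0, 0, 0, 0, 0], [0, 0, 0, 0, 0, 0, 0], [0, 0, 0, 0, 0, 0, 0]]]}}

```text
t: 6.8
ee_pos: [497.9, -191.0, 142.7]
orientation: [-0.148, -3.138, 0.0]
ft_force: [-0.4, -0.5, -0.4]
width: 16.1
```

{"op": "apply_moves", "data": {"series": [[[0, 0.3, 0, 0, 0, 0, 0], [0, 0.5, 0, 0, 0, 0, 0], [0, 0.5, 0, 0, 0, 0, 0], [0, 0, 0, 0, 0, 0, 0]]]}}

```text
t: 7.2
ee_pos: [499.3, -177.3, 142.6]
orientation: [0.147, 3.138, 0.0]
ft_force: [1.1, -2.9, -2.1]
width: 15.8
```

{"op": "apply_moves", "data": {"series": [[[0, 0.5, 0, 0, 0, 0, 0], [0, 0.5, 0, 0, 0, 0, 0], [0, 0.5, 0, 0, 0, 0, 0], [0, 0.4, 0, 0, 0, 0, 0], [0, 0.3, 0, 0, 0, 0, 0], [0, 0, 0, 0, 0, 0, 0]]]}}

```text
t: 7.8
ee_pos: [501.3, -155.5, 142.6]
orientation: [-0.147, -3.138, -0.0]
ft_force: [1.1, -2.7, -4.1]
width: 16.4
```

Run:
```python
from h import *
import cv2
from workcell import ctrl
o=ctrl.get_obs();print(o["ee_pos"].round(1),o["ft_force"].round(1),o["width"])
ims=[]
for n in("wrist","scene","side"):
    d=ctrl.get_image(n);np.savez(f"pics/{n}2.npz",**d);ims.append(d["img"])
f=lambda i,k:cv2.convertScaleAbs(cv2.resize(i,k,interpolation=cv2.INTER_CUBIC),alpha=1.3)
top=f(ims[0][100:340,160:480],(480,360));b=f(ims[1][240:340,300:389],(320,360))
cv2.imwrite("pics/c3.png",np.hstack([top,b]))
```

```text
[ 501.3 -155.5  142.6] [ 1.1 -2.7 -4.1] 16.441307247409405
```

View pics/c3.png

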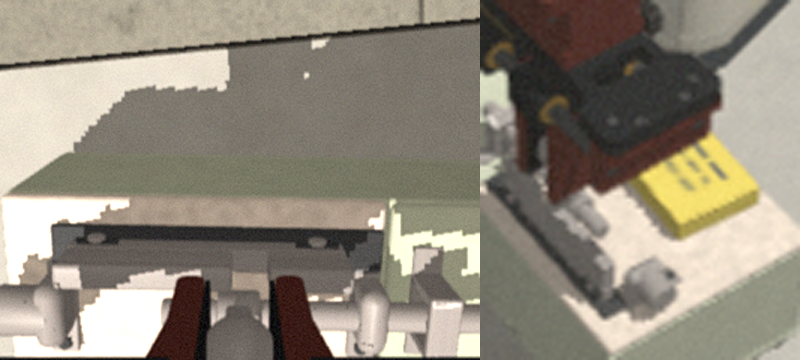

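{"op": "apply_moves", "data": {"series": [[[0, 0.33, 0, 0, 0, 0, 0], [0.4, 0, 0.12, 0, 0, 0, 0], [0.36, 0, 0.13, 0, 0, 0, 0], [0.45, 0, 0.22, 0, 0, 0, 0], [0, 0, 0, 0, 0, 0, 0], [0, 0, 0, 0, 0, 0, 0]]]}}

```text
t: 8.55
ee_pos: [489.2, -151.7, 138.0]
orientation: [-0.148, -3.138, 0.0]
ft_force: [0.1, -5.0, 0.0]
width: 16.6
```

{"op": "apply_moves", "data": {"series": [[[0.15, 0.05, 0.09, 0, 0, 0, 0], [0.15, 0, 0.09, 0, 0, 0, 0], [0, 0, 0, 0, 0, 0, 0]]]}}

```text
t: 8.85
ee_pos: [486.4, -150.9, 136.3]
orientation: [-0.148, -3.138, 0.0]
ft_force: [-0.5, -5.6, 2.4]
width: 16.5
```

{"op": "apply_moves", "data": {"series": [[[0.15, 0, 0.1, 0, 0, 0, 0], [0.1, 0, 0.08, 0, 0, 0, 0], [0, 0, 0, 0, 0, 0, 0]]]}}

```text
t: 9.15
ee_pos: [483.6, -150.6, 134.3]
orientation: [-0.148, -3.137, 0.0]
ft_force: [-1.9, -5.2, 2.7]
width: 16.2
```

{"op": "apply_moves", "data": {"series": [[[0.1, 0, 0.08, 0, 0, 0, 0], [0.1, 0, 0.08, 0, 0, 0, 0], [0, 0, 0, 0, 0, 0, 0]]]}}

```text
t: 9.45
ee_pos: [481.5, -150.3, 132.6]
orientation: [-0.148, -3.137, -0.0]
ft_force: [-1.2, -5.4, 4.0]
width: 15.8
```

{"op": "apply_moves", "data": {"series": [[[0.15, 0, 0.13, 0, 0, 0, 0], [0.2, 0, 0.2, 0, 0, 0, 0], [0.2, 0, 0.2, 0, 0, 0, 0], [0, 0, 0, 0, 0, 0, 0]]]}}

```text
t: 9.85
ee_pos: [476.0, -149.7, 127.1]
orientation: [-0.148, -3.137, -0.0]
ft_force: [-1.0, -4.4, 1.2]
width: 16.5
```

{"op": "apply_moves", "data": {"series": [[[0.23, 0, 0.28, 0, 0, 0, 0], [0.22, 0, 0.32, 0, 0, 0, 0], [0.18, 0, 0.33, 0, 0, 0, 0], [0.17, 0, 0.33, 0, 0, 0, 0], [0, 0, 0, 0, 0, 0, 0]]]}}

```text
t: 10.35
ee_pos: [467.8, -148.8, 114.3]
orientation: [-0.148, -3.136, -0.001]
ft_force: [-2.0, -3.3, 2.5]
width: 16.3
```

{"op": "apply_moves", "data": {"series": [[[0.1, 0, 0.23, 0, 0, 0, 0], [0.09, 0, 0.24, 0, 0, 0, 0], [0.07, 0, 0.23, 0, 0, 0, 0], [0, 0, 0, 0, 0, 0, 0]]]}}

```text
t: 10.75
ee_pos: [465.3, -148.6, 107.5]
orientation: [-0.148, -3.136, -0.001]
ft_force: [-3.3, -3.9, 2.1]
width: 16.3
```

{"op": "apply_moves", "data": {"series": [[[0, 0, 0.1, 0, 0, 0, 0], [0, 0, 0.1, 0, 0, 0, 0], [0, 0, 0, 0, 0, 0, 0]]]}}

```text
t: 11.05
ee_pos: [464.9, -148.5, 105.6]
orientation: [-0.148, -3.136, -0.001]
ft_force: [-6.3, -3.3, 4.0]
width: 16.2
```

{"op": "apply_moves", "data": {"series": [[[0.1, 0, 0.1, 0, 0, 0, 0], [0.05, 0, 0.1, 0, 0, 0, 0], [0, 0, 0, 0, 0, 0, 0]]]}}

```text
t: 11.35
ee_pos: [464.3, -148.6, 103.7]
orientation: [-0.148, -3.137, -0.0]
ft_force: [-4.0, -2.7, 1.7]
width: 16.3
```

{"op": "apply_moves", "data": {"series": [[[0.03, 0, 0.1, 0, 0, 0, 0], [0.03, 0, 0.1, 0, 0, 0, 0], [0, 0, 0, 0, 0, 0, 0]]]}}

```text
t: 11.65
ee_pos: [463.7, -148.6, 101.7]
orientation: [-0.148, -3.137, -0.0]
ft_force: [-2.8, -4.1, 1.7]
width: 16.6
```

Run:
```python
from h import *
import cv2
from workcell import ctrl
o=ctrl.get_obs();print(o["ee_pos"].round(1),o["ft_force"].round(1),o["width"])
ims=[]
for n in("wrist","scene","side"):
    d=ctrl.get_image(n);np.savez(f"pics/{n}3.npz",**d);ims.append(d["img"])
f=lambda i,k:cv2.convertScaleAbs(cv2.resize(i,k,interpolation=cv2.INTER_CUBIC),alpha=1.3)
top=f(ims[0][140:380,160:480],(480,360));b=f(ims[1][240:340,295:384],(320,360))
cv2.imwrite("pics/c4.png",np.hstack([top,b]))
```

```text
[ 463.7 -148.6  101.7] [-2.8 -4.1  1.7] 16.600397204638156
```

View pics/c4.png

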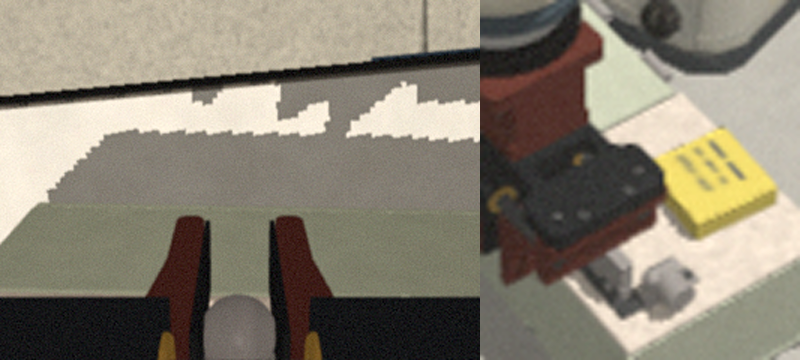

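{"op": "apply_moves", "data": {"series": [[[0, 0, 0, 0, 0, 0, 0.5], [0, 0, 0, 0, 0, 0, 0.5], [0, 0, 0, 0, 0, 0, 0.5], [0, 0, 0, 0, 0, 0, 0.5], [0, 0, -1, 0, 0, 0, 0.5], [0, 0, -3, 0, 0, 0, 0.5], [0, 0, -4, 0, 0, 0, 0.5], [0, 0, -4, 0, 0, 0, 0.5], [-2, 0, 0, 0, 0, 0, 0.5], [0, 0, 0, 0, 0, 0, 0.5]]]}}

```text
t: 12.8
ee_pos: [486.4, -151.1, 224.4]
orientation: [0.147, 3.132, -0.002]
ft_force: [-1.0, -0.6, -0.3]
width: 44.0
```

Run:
```python
from h import *
import cv2
from workcell import ctrl
o=ctrl.get_obs();print(o["ee_pos"].round(1),o["ft_force"].round(1),o["width"])
ims=[]
for n in("wrist","scene","side"):
    d=ctrl.get_image(n);np.savez(f"pics/{n}4.npz",**d);ims.append(d["img"])
f=lambda i,k:cv2.convertScaleAbs(cv2.resize(i,k,interpolation=cv2.INTER_CUBIC),alpha=1.3)
top=f(ims[0][150:330,200:440],(480,360));b=f(ims[1][250:350,295:384],(320,360))
cv2.imwrite("pics/c5.png",np.hstack([top,b]))
```

```text
[ 486.4 -151.1  224.4] [-1.  -0.6 -0.3] 44.017457961688145
```

View pics/c5.png

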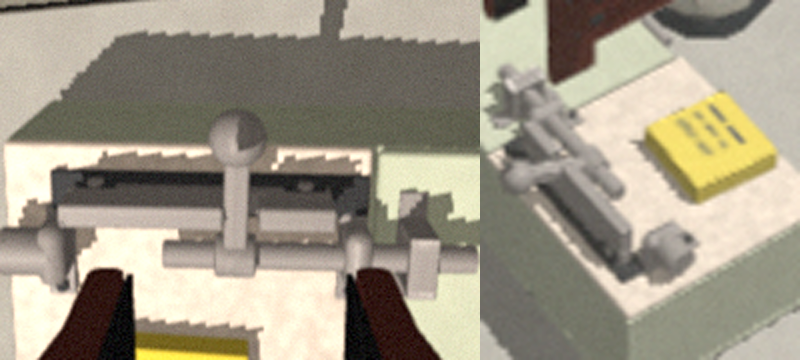

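The bolt is through the keeper and the handle sits in the notch (knob at (237,138) in the left panel). Now I'll check the handle angle from two views.

Run:
```python
from h import *
w=np.load("pics/wrist4.npz");s=np.load("pics/scene4.npz")
p,r=tri([(w,(318,218.6)),(s,(305.3,298.8))]);O=np.array([547,-124])
print(p.round(1),round(r,1),(np.array([[.9956,-.094],[.094,.9956]])@(p[:2]-O)).round(1))
for a in(1.1,1.2,1.3):print(a,-30-50*np.sin(a),100+50*np.cos(a))
print([onz(w,(318,218.6),z)[:2].round(1) for z in(113,118,123)])
```

```text
[ 469.7 -151.1  117.6] 0.6 [-74.4 -34.2]
1.1 -74.56036800307177 122.67980607127886
1.2 -76.6019542983613 118.11788772383369
1.3 -78.17790927085966 113.37494143122936
[array([ 470.3, -151. ]), array([ 469.1, -150.8]), array([ 468. , -150.7])]
```

{"op": "apply_moves", "data": {"series": [[[0.9, 0.15, 0, 0, 0, 0, 0], [0.9, 0, 0, 0, 0, 0, 0], [0, 0, 1, 0, 0, 0, 0], [0, 0, 2, 0, 0, 0, 0], [0, 0, 2, 0, 0, 0, 0], [0, 0, 2, 0, 0, 0, 0], [0, 0, 0.8, 0, 0, 0, 0], [0, 0, 0.2, 0, 0, 0, 0], [0, 0, 0, 0, 0, 0, 0]]]}}

```text
t: 13.85
ee_pos: [466.1, -147.4, 141.8]
orientation: [-0.148, -3.138, -0.0]
ft_force: [1.1, -0.5, 0.2]
width: 0.2
```

{"op": "apply_moves", "data": {"series": [[[0, 0, 0.15, 0, 0, 0, 0], [0, 0, 0.1, 0, 0, 0, 0], [0, 0, 0, 0, 0, 0, 0]]]}}

```text
t: 14.15
ee_pos: [466.4, -147.5, 139.8]
orientation: [0.148, 3.137, -0.001]
ft_force: [0.1, -0.0, 0.9]
width: 0.7
```

{"op": "apply_moves", "data": {"series": [[[-0.2, -0.35, 0, 0, 0, 0, 0], [0, 0, 0.15, 0, 0, 0, 0], [0, 0, 0, 0, 0, 0, 0]]]}}

```text
t: 14.45
ee_pos: [467.9, -151.3, 137.8]
orientation: [0.148, 3.138, -0.0]
ft_force: [-0.4, -1.7, 0.9]
width: 0.6
```

{"op": "apply_moves", "data": {"series": [[[0, 0, 0.1, 0, 0, 0, 0], [0, 0, 0.1, 0, 0, 0, 0], [0, 0, 0, 0, 0, 0, 0]]]}}

```text
t: 14.75
ee_pos: [467.6, -151.1, 135.9]
orientation: [-0.148, -3.138, 0.0]
ft_force: [-2.6, -0.7, 4.9]
width: 0.6
```

{"op": "apply_moves", "data": {"series": [[[0, 0, 0.1, 0, 0, 0, 0], [0, 0, 0, 0, 0, 0, 0]]]}}

```text
t: 14.95
ee_pos: [467.6, -151.1, 135.4]
orientation: [-0.148, -3.138, 0.0]
ft_force: [-3.3, -0.2, 10.9]
width: 0.6
```

The handle meets a hard stop with the knob's centre at z≈112.5 mm, which is 1.3 rad. Now I'll back off and take a last look.

{"op": "apply_moves", "data": {"series": [[[0, 0, -1, 0, 0, 0, 0], [0, 0, -3, 0, 0, 0, 0], [0, 0, -4, 0, 0, 0, 0], [-2, 0, -2, 0, 0, 0, 0.5], [0, 0, 0, 0, 0, 0, 0.5], [0, 0, 0, 0, 0, 0, 0.5]]]}}

```text
t: 15.55
ee_pos: [487.3, -152.7, 234.6]
orientation: [0.147, 3.138, 0.0]
ft_force: [-0.0, 1.4, -0.3]
width: 21.0
```

Run:
```python
from h import *
import cv2
from workcell import ctrl
o=ctrl.get_obs();print(o["ee_pos"].round(1),o["ft_force"].round(1),o["width"])
ims=[]
for n in("wrist","scene"):
    d=ctrl.get_image(n);np.savez(f"pics/{n}5.npz",**d);ims.append(d["img"])
f=lambda i,k:cv2.convertScaleAbs(cv2.resize(i,k,interpolation=cv2.INTER_CUBIC),alpha=1.3)
cv2.imwrite("pics/c6.png",np.hstack([f(ims[0][150:330,200:440],(480,360)),f(ims[1][250:350,295:384],(320,360))]))
```

```text
[ 487.3 -152.7  234.6] [-0.   1.4 -0.3] 20.96494251543528
```

View pics/c6.png

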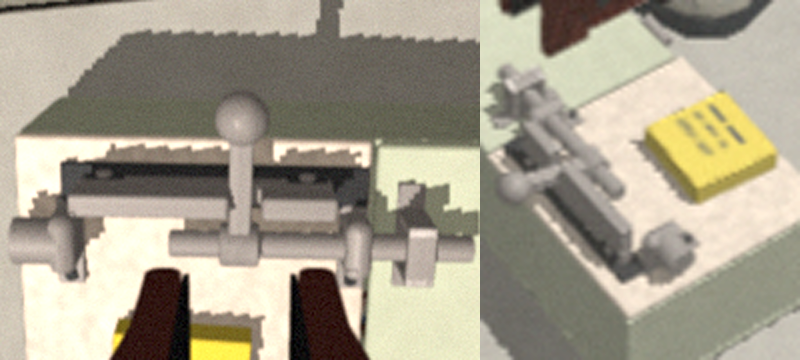

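The final image shows the knob lower than before at (515,185), the bar seated in the notch and the bolt through the keeper. The sticky notes haven't moved.

```bash
python3 -c "
from workcell import ctrl
print(ctrl.close_job())"
```

```text
the job is handed in; nothing more can be done
None
```

The sample case is locked and I have handed the job in after about 15.6 s of robot time. No verdict is reported.

- **Lid:** I pushed it down with closed fingertips until it stopped hard at z 86 mm, the shut height, with about 17 N at the stop.
- **Bolt:** I gripped the knob and slid the bolt about 39 mm along. The images put the notch at about 38.7 mm.
- **Handle:** I turned it into the notch with about 6 N or less in the turning direction, so the rail was not forced. During the turn the knob slid a little in the grip. After I let go, the handle stood at about 1.2 rad, not fully down.
- **Seating the handle:** I pressed the knob down with the closed fingertips to a hard stop. The knob's centre was then at z ≈ 112.5 mm, which is 1.3 rad. The last press read about 11 N, with the bar already in the notch.

**Last checks:** with the gripper clear, the wrist and scene images show the lid shut, the bolt through the keeper and the handle down in the notch. The sticky notes are where they were. I did not measure the timer, petri dishes or beaker again at the end, but the arm did not go near them. The fingers read 16 to 16.6 mm on the 18 mm knob throughout the grip; I did not find out why, but it held.

I viewed 10 pictures.

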